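# Set out the tincture samples in their colour-marked dishes

## Task

Set each of the four capped tincture samples in the dish of the same colour as its cap, standing upright and flat on the dish's floor inside the rim. Keep the samples upright and put them down gently, never dropping them, and leave the white mortar and the metal beaker where they stand.

Things in the scene. Friction and masses are not known exactly. Their poses are not given: they have to be found in the camera images.
- vessel_blue: a small globe-shaped smoky grey glass demijohn with a blue cap and a white label; loose, upright, 0.15 to 0.4 kg. Round about its z axis (up); origin at the centre of its underside. 108 mm tall in all; foot 48 mm across, widest 72 mm; the round cap is the top 24 mm, 38 mm across, fixed tight: lift by it. Below it a narrower neck, 14 mm high, then the shoulders.
- dish_blue: the blue dish: a round shallow blue plastic dish with a small white disc in its middle, fixed to the table. Inside 68 mm across (10 mm of room all round its vessel's foot), outside 80 mm, rim top 9 mm above the table, flat inner floor 3 mm above the table. Origin at the centre of its underside, on the table; z up.
- vessel_red: a small straight shiny steel canister with a red cap and a white label; loose, upright, 0.15 to 0.4 kg. Round about its z axis (up); origin at the centre of its underside. 118 mm tall in all; foot 68 mm across, widest 68 mm; the round cap is the top 24 mm, 41 mm across, fixed tight: lift by it. Below it a narrower neck, 14 mm high, then the shoulders.
- dish_red: the red dish: a round shallow red plastic dish with a small white disc in its middle, fixed to the table. Inside 88 mm across (10 mm of room all round its vessel's foot), outside 100 mm, rim top 9 mm above the table, flat inner floor 3 mm above the table. Origin at the centre of its underside, on the table; z up.
- vessel_yellow: a slim tall brown amber-glass bottle with a yellow cap and a white label; loose, upright, 0.15 to 0.4 kg. Round about its z axis (up); origin at the centre of its underside. 130 mm tall in all; foot 52 mm across, widest 52 mm; the round cap is the top 24 mm, 36 mm across, fixed tight: lift by it. Below it a narrower neck, 14 mm high, then the shoulders.
- dish_yellow: the yellow dish: a round shallow yellow plastic dish with a small white disc in its middle, fixed to the table. Inside 72 mm across (10 mm of room all round its vessel's foot), outside 84 mm, rim top 9 mm above the table, flat inner floor 3 mm above the table. Origin at the centre of its underside, on the table; z up.
- vessel_green: a squat almost black glass jar with a green cap and a white label; loose, upright, 0.15 to 0.4 kg. Round about its z axis (up); origin at the centre of its underside. 94 mm tall in all; foot 64 mm across, widest 64 mm; the round cap is the top 24 mm, 40 mm across, fixed tight: lift by it. Below it a narrower neck, 14 mm high, then the shoulders.
- dish_green: the green dish: a round shallow green plastic dish with a small white disc in its middle, fixed to the table. Inside 84 mm across (10 mm of room all round its vessel's foot), outside 96 mm, rim top 9 mm above the table, flat inner floor 3 mm above the table. Origin at the centre of its underside, on the table; z up.
- mortar: a white ceramic mortar bowl, loose, 80 mm across and 50 mm tall, empty: a bystander, not to be moved. Origin at the centre of its underside, z up.
- beaker: a plain open aluminium beaker, loose, 64 mm across and 80 mm tall, empty: a bystander, not to be moved. Origin at the centre of its underside, z up.
Things that resemble listed ones, but are neither listed nor needed, are in the scene too. What is shaped like the vessel_red but purple is not meant. Of the things that look like the dish_blue, take the one that is farthest from the robot's base at the start.

How it is judged:
By the outcome, as a careful person would: the job done as asked, in the order asked, and still so for the second after the job is handed in, with the robot touching nothing.
It also fails if it takes over 136 s, if anything falls off the work surface, if the arm or the gripper's body presses on something with over 40 N, if the wrist force passes 120 N, or if a joint passes its speed limit or range.

## Robot

A 7-joint arm with a two-finger parallel gripper is mounted at the origin on the work surface. World frame = base frame: x ahead of the robot, y to its left, z up, the work surface at z = 0. Lengths are in m, angles in rad, forces in N, time in s.
With the tool pointing down it reaches from about 0.425 to 1.025 m from the base axis. Payload 3.6 kg.
Tool frame: the origin (TCP) lies on the centre line of the jaws, within the pads' length; the fingertips stand r.tcp_to_tips ahead of it and the grasp point (between the pads) is the TCP (r.tcp_to_tips is the distance from the TCP to the fingertips, in m); z points along the fingers, y is the line along which they close (so a half turn about z gives the same grasp; the last joint's range is limited). The gripper opens to 85 mm and grips with 20 to 120 N. Pads are 22 mm wide; open, the fingers measure 114 mm over their backs; the gripper's body (76 mm by 85 mm) begins 54 mm behind the grasp point. The pads swing forward as they close: fully open they stand 13 mm farther back than shut.
Start: joints at [-1.236, 0.591, 0.048, 1.609, -0.033, 0.943, -0.034], TCP at [0.301, 0.659, 0.25] pointing down, gripper open.
Joint ranges: [-2.69, 2.69], [-0.47, 2.24], [-1.27, 1.36], [0.19, 2.51], [-1.53, 4.68], [0.08, 2.07], [-3.09, 3.09]. Speed limits (rad/s): [2.57, 2.57, 3.14, 3.14, 3.14, 3.14, 3.14].

## Interface

Orientations are given as a unit quaternion [x, y, z, w].
In Python, from rig import r gives the robot as it stands.
- The arm moves only by the tool servo_tool, never from a script. Its argument "targets" is a list of rows, each an object of numbers: "dx", "dy", "dz": the shift along the tool's x, y, z in cm; "wx", "wy", "wz": the turn, a rotation vector about the tool's x, y, z in degrees; "grip": the opening, from -1 (shut) to 1 (fully open). A call has 1 to 8 rows; each row shifts and turns the commanded pose from where the row before left it, along the tool's axes as they then stand; what a row does not reach is not made up. A row lasts 1/10 s, in which the tool goes at most 50 mm and 8.59 degrees, less where a joint would pass 70% of its speed; a pose out of reach is approached as far as the arm can. A call is refused whole if a number of a shift passes 5 or a number of a turn 8.59, either way. A call with a gripper value outside its range is refused whole. The fingers move at their own pace and stop on an object; "grip_force" is the grip in N (left out, the last holds). Time passes only in rows, so rows that do not move let the fingers close. It gives the time, the measured TCP pose, the force, the opening and the grip force at its end, in the units of the state.
- r.read_state(): the state, without advancing time (a new reading comes with each control period).
- r.get_image(name): name is "scene" or "top" or "wrist"; returns a dict with "img" (420x560x3 uint8, red, green, blue), "camera_matrix" (3x3 intrinsics, pixels), "dist_coeffs" ([k1, k2, p1, p2, k3] as OpenCV has them; the pictures are not rectified), "R" (3x3) and "t" (3): a world point X has camera coordinates R X + t. Camera axes: x right, y down, z forward; pixel columns grow to the right and rows downward; lengths in m; the calibration is good to about 2 mm. A picture is of the moment at which its call begins. There is no depth.
- r.job_done(): hands the job in; it is judged then, once.
The state is a dict: "clock": time; "joint_positions": joint angles; "qvel": joint speeds; "joint_torque": joint torques, N m; "tcp_pos": TCP position; "eef_rot": TCP orientation; "force": force on the tool from outside, world axes, zero at the start; "wrist_torque": the same for the moment, N m; "opening": finger opening in m; "grip_force": force on a finger pad.
Only numpy, scipy, OpenCV 4.12 (cv2) and the standard library are available. Lean on these libraries where they do the work, as an engineer would, in place of code of your own. Each camera call takes 0.05 s, during which the arm holds its last target. There are 200 camera calls.

## Working session

There is one attempt and no reset: what is moved stays moved. The work goes in short steps, Python scripts to look and compute and a tool call to move; the robot and the scene stay as the last step left them, time stands still between calls to the robot, and variables do not carry over. Pictures are saved under pics/ and viewed, at most 14 in all, crops included, and the job is handed in when it is done.

Besides the shell and the picture viewer there is one more tool, called after "Emit:" by a JSON object that holds its "op" and its "data". servo_tool: Moves the arm, as the interface text tells. Its arguments: {"type":"object","properties":{"targets":{"type":"array","items":{"type":"object","properties":{"dx":{"type":"number"},"dy":{"type":"number"},"dz":{"type":"number"},"wx":{"type":"number"},"wy":{"type":"number"},"wz":{"type":"number"},"grip":{"type":"number"}}}},"grip_force":{"type":"number"}},"required":["targets"]}

```bash
mkdir -p pics
python3 - <<'E'
from rig import r
import cv2
for n in ("scene","top"):
    d=r.get_image(n); cv2.imwrite(f"pics/{n}0.png",d["img"][:,:,::-1]); print(n,d["camera_matrix"],d["dist_coeffs"],d["R"],d["t"])
s=r.read_state(); print(s, r.tcp_to_tips)
E
```

```text
scene [[482.41798161   0.         283.55515943]
 [  0.         482.41798161 208.99147386]
 [  0.           0.           1.        ]] [-0.16085241  0.          0.          0.          0.        ] [[ 0.71660507  0.69744275  0.00712626]
 [ 0.52484125 -0.5324759  -0.66408665]
 [-0.45936785  0.47962801 -0.74762166]] [-0.33541233 -0.19963623  1.53533536]
top [[516.89739649   0.         276.67308769]
 [  0.         516.89739649 203.37191774]
 [  0.           0.           1.        ]] [-0.09565858  0.          0.          0.          0.        ] [[ 0.0201897  -0.99953975  0.02264219]
 [-0.99838765 -0.02135778 -0.05259231]
 [ 0.05305169 -0.02154386 -0.99835934]] [-0.02173358  0.44532695  1.30692844]
{'clock': 0.1, 'joint_positions': array([-1.23549394,  0.59202479,  0.04832025,  1.60970228, -0.03331384,
        0.94268996, -0.03368702]), 'qvel': array([-0.00079926, -0.00033766,  0.00118761, -0.00391337,  0.0009139 ,
       -0.00184323,  0.00016434]), 'joint_torque': array([ 4.71726569e-03, -5.49992645e+01,  1.55297656e+00, -1.98824716e+01,
        9.69174143e-03,  3.81621547e-03, -2.01377424e-05]), 'tcp_pos': array([0.30114283, 0.65871999, 0.24925438]), 'eef_rot': array([ 2.12727244e-01,  9.77111099e-01, -9.96746797e-04, -1.60114365e-04]), 'force': array([ 1.05628739,  0.47878629, -0.23550587]), 'wrist_torque': array([ 0.02515407, -0.06755277,  0.00817185]), 'grip_force': 0.0, 'opening': 0.08549630870800584} 0.019
```

View pics/scene0.png

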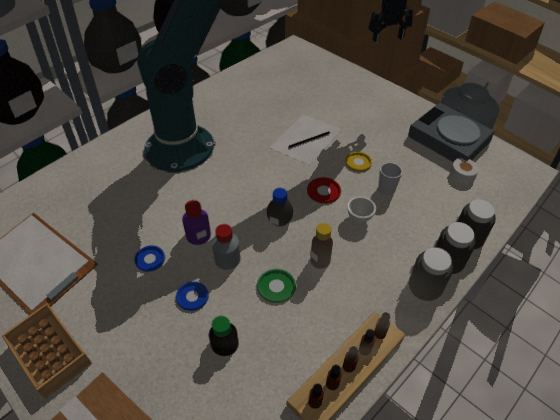

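View pics/top0.png

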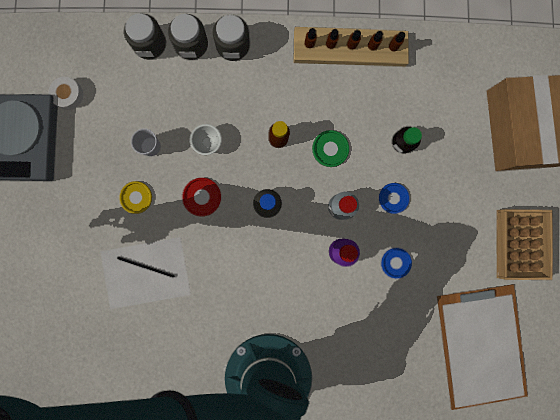

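The top view shows the caps at about red (347,205), blue (267,203), yellow (279,130) and green (411,135). The purple decoy is at (344,252). The dishes are at red (202,197), yellow (136,197), green (331,148) and blue (395,197); the second blue dish at (396,263) is nearer the base, so it is the decoy. Next I'll measure positions from both views.

```bash
cat > h.py <<'E'
import cv2, numpy as np
from rig import r
HUE={'red':(175,6),'yellow':(20,33),'green':(50,85),'blue':(105,125)}
H={'blue':.108,'red':.118,'yellow':.130,'green':.094}
def ray(d,uv):
    p=cv2.undistortPoints(np.array([[uv]],float),d["camera_matrix"],np.array(d["dist_coeffs"]))[0,0]
    R=np.array(d["R"]); return -R.T@np.array(d["t"]), R.T@np.array([p[0],p[1],1])
def onplane(d,uv,z):
    c,v=ray(d,uv); return (c+v*(z-c[2])/v[2])[:2]
def proj(d,X):
    R=np.array(d["R"]); q,_=cv2.projectPoints(np.array([X],float),cv2.Rodrigues(R)[0],np.array(d["t"]),d["camera_matrix"],np.array(d["dist_coeffs"])); return q[0,0]
def blobs(d,col,smin=120,vmin=50,amin=60):
    hsv=cv2.cvtColor(d["img"],cv2.COLOR_RGB2HSV); a,b=HUE[col]; h=hsv[...,0]
    m=((h>=a)&(h<=b)) if a<b else ((h>=a)|(h<=b))
    m=(m&(hsv[...,1]>smin)&(hsv[...,2]>vmin)).astype(np.uint8)
    cs,_=cv2.findContours(m,cv2.RETR_EXTERNAL,cv2.CHAIN_APPROX_NONE)
    out=[]
    for c in cs:
        if cv2.contourArea(c)<amin: continue
        hull=cv2.convexHull(c); M=cv2.moments(hull); x,y,w,hh=cv2.boundingRect(c)
        out.append((np.array([M['m10']/M['m00'],M['m01']/M['m00']]),cv2.contourArea(hull),w,hh))
    return out
E
python3 - <<'E'
from h import *
for n in ("top","scene"):
    d=r.get_image(n)
    for c in HUE:
        for uv,a,w,h in blobs(d,c): print(n,c,uv.round(1),a,w,h,"dish",onplane(d,uv,.006).round(4),"cap",onplane(d,uv,H[c]-.010).round(4))
E
```

```text
top red [348.4 252.8] 212.0 18 17 dish [ 0.323  -0.1991] cap [ 0.3271 -0.1825]
top red [347.6 204. ] 229.0 18 17 dish [ 0.4482 -0.1953] cap [ 0.4426 -0.179 ]
top red [201.4 196.5] 1130.0 38 38 dish [0.4595 0.1806] cap [0.4531 0.1679]
top yellow [135.3 197.1] 804.0 32 33 dish [0.4544 0.3508] cap [0.4476 0.322 ]
top yellow [279.4 128.8] 189.0 16 17 dish [ 0.6395 -0.0158] cap [ 0.6167 -0.0131]
top green [330.3 148.2] 1017.0 37 37 dish [ 0.5921 -0.1486] cap [ 0.5793 -0.1389]
top green [412.1 135.4] 224.5 19 17 dish [ 0.6318 -0.3636] cap [ 0.6167 -0.3412]
top blue [396.1 262.7] 695.5 31 30 dish [ 0.2994 -0.3235] cap [ 0.3047 -0.2999]
top blue [267.3 201.5] 194.0 17 16 dish [0.4503 0.0115] cap [0.4452 0.0118]
top blue [393.7 197.8] 702.0 30 31 dish [ 0.4669 -0.3155] cap [ 0.4606 -0.2925]
scene red [223.4 230.9] 170.0 16 15 dish [ 0.3682 -0.1303] cap [ 0.437  -0.1786]
scene red [332.6 191.6] 236.5 16 24 dish [0.4831 0.189 ] cap [0.5403 0.1085]
scene yellow [323.2 231. ] 195.0 16 17 dish [0.5606 0.0586] cap [ 0.6158 -0.0166]
scene yellow [358.2 161. ] 403.0 27 21 dish [0.4548 0.3453] cap [0.5219 0.2378]
scene green [220.4 323.8] 206.5 18 16 dish [ 0.5739 -0.3203] cap [ 0.6107 -0.3426]
scene green [276.  284.7] 909.5 39 32 dish [ 0.59  -0.152] cap [ 0.6255 -0.1873]
scene blue [191.5 295.6] 699.0 32 29 dish [ 0.4661 -0.3199] cap [ 0.5193 -0.3461]
scene blue [149.3 258. ] 569.5 30 25 dish [ 0.2989 -0.327 ] cap [ 0.3673 -0.3527]
scene blue [279.5 195. ] 162.0 14 15 dish [0.383  0.0705] cap [0.4437 0.0087]
```

Emit:
{"op": "servo_tool", "data": {"targets": [{"wz":-8.2},{"wz":-8.2},{"wz":-8.2},{"dx":-2,"dy":-3},{"dx":-2,"dy":-4},{"dx":-2,"dy":-4},{"dx":-2,"dy":-4},{"dx":-2,"dy":-4}]}}

```text
validation failed for argument at $.ta...
```

Emit:
{"op": "servo_tool", "data": {"targets": [{"dx":0,"dy":0,"dz":0,"wx":0,"wy":0,"wz":-8.2,"grip":1},{"dx":0,"dy":0,"dz":0,"wx":0,"wy":0,"wz":-8.2,"grip":1}]}}

```text
clock: 0.4
tcp_pos: [0.3012, 0.6592, 0.2499]
eef_rot: [0.068, 0.998, -0.0, 0.0]
force: [0.7, 1.4, -0.1]
opening: 0.085
grip_force: 0.0
```

Emit:
{"op": "servo_tool", "data": {"targets": [{"dx":0,"dy":0,"dz":0,"wx":0,"wy":0,"wz":-8.2,"grip":1},{"dx":-2,"dy":-4,"dz":0,"wx":0,"wy":0,"wz":0,"grip":1},{"dx":-2,"dy":-4,"dz":0,"wx":0,"wy":0,"wz":0,"grip":1},{"dx":-2,"dy":-4,"dz":0,"wx":0,"wy":0,"wz":0,"grip":1},{"dx":-2,"dy":-4,"dz":0,"wx":0,"wy":0,"wz":0,"grip":1},{"dx":-2,"dy":-4,"dz":0,"wx":0,"wy":0,"wz":0,"grip":1},{"dx":-2,"dy":-4,"dz":0,"wx":0,"wy":0,"wz":0,"grip":1},{"dx":-2,"dy":-4,"dz":0,"wx":0,"wy":0,"wz":0,"grip":1}]}}

```text
clock: 1.2
tcp_pos: [0.4422, 0.3777, 0.2504]
eef_rot: [-0.0, 1.0, 0.0, 0.0]
force: [0.4, 0.4, -0.1]
opening: 0.0852
grip_force: 0.0
```

Emit:
{"op": "servo_tool", "data": {"targets": [{"dx":-2,"dy":-4.4,"dz":0,"wx":0,"wy":0,"wz":0,"grip":1},{"dx":-2,"dy":-4.4,"dz":0,"wx":0,"wy":0,"wz":0,"grip":1},{"dx":-2,"dy":-4.4,"dz":0,"wx":0,"wy":0,"wz":0,"grip":1},{"dx":-2,"dy":-4.4,"dz":0,"wx":0,"wy":0,"wz":0,"grip":1},{"dx":-2,"dy":-4.4,"dz":0,"wx":0,"wy":0,"wz":0,"grip":1},{"dx":-2,"dy":-4.4,"dz":0,"wx":0,"wy":0,"wz":0,"grip":1},{"dx":-2,"dy":-4.4,"dz":0,"wx":0,"wy":0,"wz":0,"grip":1},{"dx":-2,"dy":-4.4,"dz":0,"wx":0,"wy":0,"wz":0,"grip":1}]}}

```text
clock: 2.0
tcp_pos: [0.6023, 0.0257, 0.2503]
eef_rot: [-0.0, 1.0, 0.0, 0.0]
force: [0.3, 0.1, 0.0]
opening: 0.0853
grip_force: 0.0
```

Emit:
{"op": "servo_tool", "data": {"targets": [{"dx":-1.4,"dy":-4,"dz":0,"wx":0,"wy":0,"wz":0,"grip":1},{"dx":0,"dy":0,"dz":0,"wx":0,"wy":0,"wz":0,"grip":1},{"dx":0,"dy":0,"dz":0,"wx":0,"wy":0,"wz":0,"grip":1}]}}

```text
clock: 2.3
tcp_pos: [0.6158, -0.0142, 0.25]
eef_rot: [0.001, 1.0, -0.0, -0.0]
force: [-0.6, 0.8, 0.9]
opening: 0.0853
grip_force: 0.0
```

Run:
```python
from h import *
d=r.get_image("wrist"); cv2.imwrite("pics/w1.png",d["img"][:,:,::-1])
for uv,a,w,h in blobs(d,'yellow'): print(uv,a,w,h,onplane(d,uv,.13))
print(proj(d,[.616,-.0145,.13]),r.read_state()['tcp_pos'])
```

```text
[282.49124106 208.04268443] 1351.0 42 43 [ 0.61210703 -0.01637869]
[284.66637487 212.36635053] [ 0.61547134 -0.01202214  0.25001349]
```

View pics/w1.png

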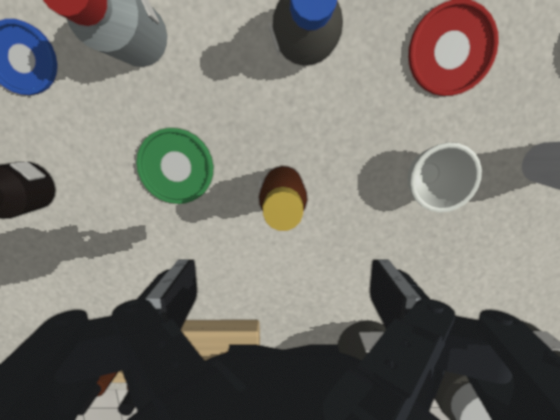

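The wrist view shows the yellow cap at (282,208) between the open fingers, and its position agrees with the other two views to about 4 mm. I'll descend and grip.

Emit:
{"op": "servo_tool", "data": {"targets": [{"dx":0.2,"dy":-0.1,"dz":4,"wx":0,"wy":0,"wz":0,"grip":1},{"dx":0,"dy":0,"dz":4,"wx":0,"wy":0,"wz":0,"grip":1},{"dx":0,"dy":0,"dz":3,"wx":0,"wy":0,"wz":0,"grip":1},{"dx":0,"dy":0,"dz":1,"wx":0,"wy":0,"wz":0,"grip":1},{"dx":0,"dy":0,"dz":1,"wx":0,"wy":0,"wz":0,"grip":1},{"dx":0,"dy":0,"dz":0,"wx":0,"wy":0,"wz":0,"grip":0.2},{"dx":0,"dy":0,"dz":0,"wx":0,"wy":0,"wz":0,"grip":0.2},{"dx":0,"dy":0,"dz":0,"wx":0,"wy":0,"wz":0,"grip":0.2}], "grip_force": 50}}

```text
clock: 3.15
tcp_pos: [0.6149, -0.0133, 0.1218]
eef_rot: [-0.0, 1.0, 0.0, 0.001]
force: [0.9, -0.8, 0.8]
opening: 0.0513
grip_force: 0.0
```

Emit:
{"op": "servo_tool", "data": {"targets": [{"dx":0,"dy":0,"dz":0,"wx":0,"wy":0,"wz":0,"grip":-0.3},{"dx":0,"dy":0,"dz":0,"wx":0,"wy":0,"wz":0,"grip":-0.3},{"dx":0,"dy":0,"dz":0,"wx":0,"wy":0,"wz":0,"grip":-0.3},{"dx":0,"dy":0,"dz":0,"wx":0,"wy":0,"wz":0,"grip":-0.6},{"dx":0,"dy":0,"dz":0,"wx":0,"wy":0,"wz":0,"grip":-0.6},{"dx":0,"dy":0,"dz":0,"wx":0,"wy":0,"wz":0,"grip":-0.6}]}}

```text
clock: 3.75
tcp_pos: [0.6148, -0.0137, 0.1217]
eef_rot: [-0.0, 1.0, -0.0, 0.001]
force: [-1.2, -0.4, 6.0]
opening: 0.0347
grip_force: 49.6
```

Emit:
{"op": "servo_tool", "data": {"targets": [{"dx":0,"dy":0,"dz":-1,"wx":0,"wy":0,"wz":0,"grip":-0.6},{"dx":0,"dy":0,"dz":-2,"wx":0,"wy":0,"wz":0,"grip":-0.6},{"dx":0,"dy":0,"dz":-3,"wx":0,"wy":0,"wz":0,"grip":-0.6},{"dx":0,"dy":0,"dz":-3,"wx":0,"wy":0,"wz":0,"grip":-0.6},{"dx":0,"dy":0,"dz":-2,"wx":0,"wy":0,"wz":0,"grip":-0.6},{"dx":0.5,"dy":1,"dz":-1,"wx":0,"wy":0,"wz":0,"grip":-0.6},{"dx":1,"dy":2,"dz":0,"wx":0,"wy":0,"wz":0,"grip":-0.6},{"dx":1.3,"dy":3,"dz":0,"wx":0,"wy":0,"wz":0,"grip":-0.6}]}}

```text
clock: 4.55
tcp_pos: [0.5849, 0.0456, 0.2401]
eef_rot: [0.002, 1.0, -0.0, -0.0]
force: [-0.6, 0.9, -2.8]
opening: 0.0346
grip_force: 50.2
```

Emit:
{"op": "servo_tool", "data": {"targets": [{"dx":1.4,"dy":3.2,"dz":0,"wx":0,"wy":0,"wz":0,"grip":-0.6},{"dx":1.4,"dy":3.2,"dz":0,"wx":0,"wy":0,"wz":0,"grip":-0.6},{"dx":1.4,"dy":3.2,"dz":0,"wx":0,"wy":0,"wz":0,"grip":-0.6},{"dx":1.4,"dy":3.2,"dz":0,"wx":0,"wy":0,"wz":0,"grip":-0.6},{"dx":1.4,"dy":3.2,"dz":0,"wx":0,"wy":0,"wz":0,"grip":-0.6},{"dx":1.4,"dy":3.2,"dz":0,"wx":0,"wy":0,"wz":0,"grip":-0.6},{"dx":1.4,"dy":3.2,"dz":0,"wx":0,"wy":0,"wz":0,"grip":-0.6},{"dx":1.4,"dy":3.2,"dz":0,"wx":0,"wy":0,"wz":0,"grip":-0.6}]}}

```text
clock: 5.35
tcp_pos: [0.4711, 0.3037, 0.2394]
eef_rot: [-0.001, 1.0, -0.001, -0.001]
force: [-0.2, 0.1, -2.4]
opening: 0.0345
grip_force: 50.2
```

Emit:
{"op": "servo_tool", "data": {"targets": [{"dx":1,"dy":2.5,"dz":0,"wx":0,"wy":0,"wz":0,"grip":-0.6},{"dx":1,"dy":2,"dz":0,"wx":0,"wy":0,"wz":0,"grip":-0.6},{"dx":0,"dy":0,"dz":0,"wx":0,"wy":0,"wz":0,"grip":-0.6},{"dx":0,"dy":0,"dz":0,"wx":0,"wy":0,"wz":0,"grip":-0.6}]}}

```text
clock: 5.75
tcp_pos: [0.452, 0.3475, 0.2395]
eef_rot: [-0.001, 1.0, -0.001, -0.001]
force: [1.0, -0.0, -3.2]
opening: 0.0343
grip_force: 50.3
```

Run:
```python
from h import *
s=r.read_state(); print(s['tcp_pos'],s['force'],s['opening'],s['eef_rot'])
for n in ("wrist","top"):
    d=r.get_image(n); cv2.imwrite(f"pics/{n}2.png",d["img"][:,:,::-1])
    for uv,a,w,h in blobs(d,'yellow'): print(n,uv,a,w,h,onplane(d,uv,.006),onplane(d,uv,.25))
```

```text
[0.4519844  0.34752411 0.23951294] [ 0.99372511 -0.01129787 -3.15607675] 0.034274688835476706 [-1.47385450e-03  9.99998120e-01 -8.30408429e-04 -9.47524035e-04]
wrist [282.68149228 280.36380484] 5486.0 79 89 [0.57988639 0.34524517] [0.4461545  0.34575892]
wrist [285.30123743 182.14584945] 2586.0 66 51 [0.44476649 0.34811298] [0.40327902 0.34666891]
top [137.1226392  197.70468482] 679.5 30 33 [0.45290128 0.3459413 ] [0.43866223 0.28506616]
```

View pics/wrist2.png

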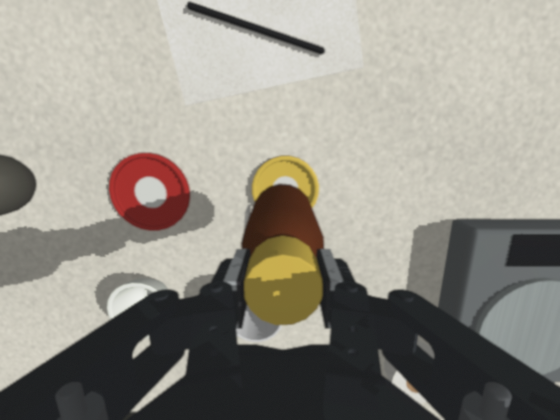

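The vessel hangs upright over the yellow dish. I'll lower it.

Emit:
{"op": "servo_tool", "data": {"targets": [{"dx":-0.2,"dy":0.1,"dz":1,"wx":0,"wy":0,"wz":0,"grip":-0.6},{"dx":0,"dy":0,"dz":3,"wx":0,"wy":0,"wz":0,"grip":-0.6},{"dx":0,"dy":0,"dz":3,"wx":0,"wy":0,"wz":0,"grip":-0.6},{"dx":0,"dy":0,"dz":2,"wx":0,"wy":0,"wz":0,"grip":-0.6},{"dx":0,"dy":0,"dz":1,"wx":0,"wy":0,"wz":0,"grip":-0.6},{"dx":0,"dy":0,"dz":0.7,"wx":0,"wy":0,"wz":0,"grip":-0.6},{"dx":0,"dy":0,"dz":0.4,"wx":0,"wy":0,"wz":0,"grip":-0.6},{"dx":0,"dy":0,"dz":0,"wx":0,"wy":0,"wz":0,"grip":-0.6}]}}

```text
clock: 6.65
tcp_pos: [0.456, 0.3485, 0.1294]
eef_rot: [-0.0, 1.0, 0.0, 0.0]
force: [-0.2, -0.3, -3.0]
opening: 0.0348
grip_force: 50.4
```

Emit:
{"op": "servo_tool", "data": {"targets": [{"dx":0,"dy":0,"dz":0.2,"wx":0,"wy":0,"wz":0,"grip":-0.6},{"dx":0,"dy":0,"dz":0.1,"wx":0,"wy":0,"wz":0,"grip":-0.6},{"dx":0,"dy":0,"dz":0,"wx":0,"wy":0,"wz":0,"grip":-0.6}]}}

```text
clock: 6.95
tcp_pos: [0.4558, 0.3486, 0.1267]
eef_rot: [-0.0, 1.0, 0.0, 0.0]
force: [0.1, -0.8, -2.0]
opening: 0.0343
grip_force: 50.4
```

Emit:
{"op": "servo_tool", "data": {"targets": [{"dx":0,"dy":0,"dz":0.1,"wx":0,"wy":0,"wz":0,"grip":-0.6},{"dx":0,"dy":0,"dz":0,"wx":0,"wy":0,"wz":0,"grip":-0.6}]}}

```text
clock: 7.15
tcp_pos: [0.4556, 0.3485, 0.1254]
eef_rot: [-0.0, 1.0, 0.0, 0.0]
force: [-0.5, -0.5, -1.5]
opening: 0.0348
grip_force: 50.4
```

Emit:
{"op": "servo_tool", "data": {"targets": [{"dx":0,"dy":0,"dz":0.1,"wx":0,"wy":0,"wz":0,"grip":-0.6},{"dx":0,"dy":0,"dz":0,"wx":0,"wy":0,"wz":0,"grip":-0.6}]}}

```text
clock: 7.35
tcp_pos: [0.4559, 0.3486, 0.1247]
eef_rot: [-0.0, 1.0, 0.0, 0.0]
force: [-0.3, -0.4, 1.7]
opening: 0.0346
grip_force: 50.9
```

Contact on the dish floor, with the force turning positive at +1.7 N. I'll release, rise and go to the red vessel.

Emit:
{"op": "servo_tool", "data": {"targets": [{"dx":0,"dy":0,"dz":0,"wx":0,"wy":0,"wz":0,"grip":0},{"dx":0,"dy":0,"dz":0,"wx":0,"wy":0,"wz":0,"grip":0.5},{"dx":0,"dy":0,"dz":0,"wx":0,"wy":0,"wz":0,"grip":1},{"dx":0,"dy":0,"dz":0,"wx":0,"wy":0,"wz":0,"grip":1},{"dx":0,"dy":0,"dz":-1,"wx":0,"wy":0,"wz":0,"grip":1},{"dx":0,"dy":0,"dz":-3,"wx":0,"wy":0,"wz":0,"grip":1},{"dx":0,"dy":0,"dz":-4,"wx":0,"wy":0,"wz":0,"grip":1},{"dx":0,"dy":0,"dz":-3.5,"wx":0,"wy":0,"wz":0,"grip":1}]}}

```text
clock: 8.15
tcp_pos: [0.4557, 0.3485, 0.2414]
eef_rot: [-0.0, 1.0, 0.0, 0.0]
force: [-0.0, 0.3, 1.1]
opening: 0.0856
grip_force: 0.0
```

Emit:
{"op": "servo_tool", "data": {"targets": [{"dx":0,"dy":-3,"dz":0,"wx":0,"wy":0,"wz":0,"grip":1},{"dx":0,"dy":-4.5,"dz":0,"wx":0,"wy":0,"wz":0,"grip":1},{"dx":0,"dy":-4.5,"dz":0,"wx":0,"wy":0,"wz":0,"grip":1},{"dx":0,"dy":-4.5,"dz":0,"wx":0,"wy":0,"wz":0,"grip":1},{"dx":0,"dy":-4.5,"dz":0,"wx":0,"wy":0,"wz":0,"grip":1},{"dx":0,"dy":-4.5,"dz":0,"wx":0,"wy":0,"wz":0,"grip":1},{"dx":0,"dy":-4.5,"dz":0,"wx":0,"wy":0,"wz":0,"grip":1},{"dx":0,"dy":-4.5,"dz":0,"wx":0,"wy":0,"wz":0,"grip":1}]}}

```text
clock: 8.95
tcp_pos: [0.4557, 0.0017, 0.2402]
eef_rot: [-0.0, 1.0, 0.0, 0.001]
force: [1.7, 0.5, 0.2]
opening: 0.0852
grip_force: 0.0
```

Emit:
{"op": "servo_tool", "data": {"targets": [{"dx":0,"dy":-4.5,"dz":0,"wx":0,"wy":0,"wz":0,"grip":1},{"dx":0.4,"dy":-4.5,"dz":0,"wx":0,"wy":0,"wz":0,"grip":1},{"dx":0.5,"dy":-4.5,"dz":0,"wx":0,"wy":0,"wz":0,"grip":1},{"dx":0.5,"dy":-3.5,"dz":0,"wx":0,"wy":0,"wz":0,"grip":1},{"dx":0,"dy":0,"dz":0,"wx":0,"wy":0,"wz":0,"grip":1},{"dx":0,"dy":0,"dz":0,"wx":0,"wy":0,"wz":0,"grip":1}]}}

```text
clock: 9.55
tcp_pos: [0.4418, -0.1673, 0.2399]
eef_rot: [0.001, 1.0, 0.0, 0.0]
force: [1.2, 0.1, 1.2]
opening: 0.0855
grip_force: 0.0
```

Run:
```python
from h import *
s=r.read_state(); print(s['tcp_pos'],s['eef_rot'])
for n,c in (("wrist","red"),("scene","yellow")):
    d=r.get_image(n); cv2.imwrite(f"pics/{n}3.png",d["img"][:,:,::-1])
    for uv,a,w,h in blobs(d,c): print(n,uv,a,w,h,onplane(d,uv,H[c]-.002),onplane(d,uv,H[c]-.01))
```

```text
[ 0.44176471 -0.16727233  0.23985604] [9.87481983e-04 9.99999439e-01 1.99615647e-05 3.82177453e-04]
wrist [268.47839506 208.02644033] 1620.0 45 47 [ 0.43915817 -0.18178322] [ 0.44128208 -0.18220703]
wrist [540.42732862 201.68576661] 2548.0 44 75 [0.43375012 0.05708604] [0.43569926 0.06438153]
wrist [262.32371795  65.89801865] 2288.0 51 59 [ 0.32525029 -0.1848207 ] [ 0.32369315 -0.18534267]
scene [358.10225225 161.70540541] 370.0 27 19 [0.52822948 0.22787676] [0.52353387 0.23539993]
scene [363.30810093 132.32403718] 125.5 12 14 [0.46099041 0.33832917] [0.45569017 0.34684554]
```

View pics/scene3.png

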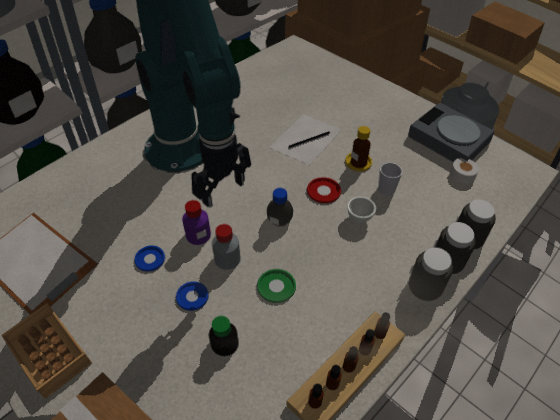

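The yellow bottle stands in its dish at about (362,155) in the scene view. Now I'll grip the red one.

Emit:
{"op": "servo_tool", "data": {"targets": [{"dx":0.1,"dy":-1.3,"dz":3,"wx":0,"wy":0,"wz":0,"grip":1},{"dx":0,"dy":0,"dz":4,"wx":0,"wy":0,"wz":0,"grip":1},{"dx":0,"dy":0,"dz":3,"wx":0,"wy":0,"wz":0,"grip":1},{"dx":0,"dy":0,"dz":2,"wx":0,"wy":0,"wz":0,"grip":1},{"dx":0,"dy":0,"dz":1,"wx":0,"wy":0,"wz":0,"grip":1},{"dx":0,"dy":0,"dz":0,"wx":0,"wy":0,"wz":0,"grip":0.2},{"dx":0,"dy":0,"dz":0,"wx":0,"wy":0,"wz":0,"grip":0.2},{"dx":0,"dy":0,"dz":0,"wx":0,"wy":0,"wz":0,"grip":0.2}]}}

```text
clock: 10.45
tcp_pos: [0.4419, -0.1795, 0.1104]
eef_rot: [-0.001, 1.0, -0.0, 0.001]
force: [-0.1, -0.8, 0.2]
opening: 0.0517
grip_force: 0.0
```

Emit:
{"op": "servo_tool", "data": {"targets": [{"dx":0,"dy":0,"dz":0,"wx":0,"wy":0,"wz":0,"grip":-0.3},{"dx":0,"dy":0,"dz":0,"wx":0,"wy":0,"wz":0,"grip":-0.3},{"dx":0,"dy":0,"dz":0,"wx":0,"wy":0,"wz":0,"grip":-0.6},{"dx":0,"dy":0,"dz":0,"wx":0,"wy":0,"wz":0,"grip":-0.6},{"dx":0,"dy":0,"dz":0,"wx":0,"wy":0,"wz":0,"grip":-0.6}]}}

```text
clock: 10.95
tcp_pos: [0.4418, -0.1798, 0.1105]
eef_rot: [-0.0, 1.0, -0.0, 0.001]
force: [-1.2, -0.2, 5.3]
opening: 0.0398
grip_force: 49.9
```

Emit:
{"op": "servo_tool", "data": {"targets": [{"dx":0,"dy":0,"dz":-1,"wx":0,"wy":0,"wz":0,"grip":-0.6},{"dx":0,"dy":0,"dz":-2,"wx":0,"wy":0,"wz":0,"grip":-0.6},{"dx":0,"dy":0,"dz":-3,"wx":0,"wy":0,"wz":0,"grip":-0.6},{"dx":0,"dy":0,"dz":-3,"wx":0,"wy":0,"wz":0,"grip":-0.6},{"dx":0,"dy":0,"dz":-3,"wx":0,"wy":0,"wz":0,"grip":-0.6},{"dx":0,"dy":1,"dz":-2,"wx":0,"wy":0,"wz":0,"grip":-0.6},{"dx":0,"dy":2,"dz":0,"wx":0,"wy":0,"wz":0,"grip":-0.6},{"dx":-0.2,"dy":3,"dz":0,"wx":0,"wy":0,"wz":0,"grip":-0.6}]}}

```text
clock: 11.75
tcp_pos: [0.4424, -0.1206, 0.2508]
eef_rot: [0.002, 1.0, -0.001, 0.001]
force: [0.4, 0.4, -2.1]
opening: 0.0396
grip_force: 51.2
```

Emit:
{"op": "servo_tool", "data": {"targets": [{"dx":-0.2,"dy":3.2,"dz":0,"wx":0,"wy":0,"wz":0,"grip":-0.6},{"dx":-0.2,"dy":3.2,"dz":0,"wx":0,"wy":0,"wz":0,"grip":-0.6},{"dx":-0.2,"dy":3.2,"dz":0,"wx":0,"wy":0,"wz":0,"grip":-0.6},{"dx":-0.2,"dy":3.2,"dz":0,"wx":0,"wy":0,"wz":0,"grip":-0.6},{"dx":-0.2,"dy":3.2,"dz":0,"wx":0,"wy":0,"wz":0,"grip":-0.6},{"dx":-0.2,"dy":3.2,"dz":0,"wx":0,"wy":0,"wz":0,"grip":-0.6},{"dx":-0.2,"dy":3.2,"dz":0,"wx":0,"wy":0,"wz":0,"grip":-0.6},{"dx":-0.1,"dy":3.2,"dz":0,"wx":0,"wy":0,"wz":0,"grip":-0.6}]}}

```text
clock: 12.55
tcp_pos: [0.4571, 0.1373, 0.2498]
eef_rot: [-0.0, 1.0, -0.0, -0.0]
force: [0.9, -0.3, -1.8]
opening: 0.0395
grip_force: 51.2
```

Emit:
{"op": "servo_tool", "data": {"targets": [{"dx":0,"dy":2.4,"dz":0,"wx":0,"wy":0,"wz":0,"grip":-0.6},{"dx":0,"dy":2,"dz":0,"wx":0,"wy":0,"wz":0,"grip":-0.6},{"dx":0,"dy":0,"dz":0,"wx":0,"wy":0,"wz":0,"grip":-0.6},{"dx":0,"dy":0,"dz":0,"wx":0,"wy":0,"wz":0,"grip":-0.6}]}}

```text
clock: 12.95
tcp_pos: [0.457, 0.18, 0.2494]
eef_rot: [-0.001, 1.0, -0.0, -0.0]
force: [0.3, -0.8, -2.5]
opening: 0.0393
grip_force: 51.2
```

Emit:
{"op": "servo_tool", "data": {"targets": [{"dx":-0.2,"dy":0,"dz":1.1,"wx":0,"wy":0,"wz":0,"grip":-0.6},{"dx":0,"dy":0,"dz":3,"wx":0,"wy":0,"wz":0,"grip":-0.6},{"dx":0,"dy":0,"dz":4,"wx":0,"wy":0,"wz":0,"grip":-0.6},{"dx":0,"dy":0,"dz":3,"wx":0,"wy":0,"wz":0,"grip":-0.6},{"dx":0,"dy":0,"dz":1,"wx":0,"wy":0,"wz":0,"grip":-0.6},{"dx":0,"dy":0,"dz":0.6,"wx":0,"wy":0,"wz":0,"grip":-0.6},{"dx":0,"dy":0,"dz":0.4,"wx":0,"wy":0,"wz":0,"grip":-0.6},{"dx":0,"dy":0,"dz":0,"wx":0,"wy":0,"wz":0,"grip":-0.6}]}}

```text
clock: 13.75
tcp_pos: [0.4604, 0.1805, 0.1189]
eef_rot: [-0.0, 1.0, 0.0, 0.001]
force: [-0.4, 0.7, -1.9]
opening: 0.0397
grip_force: 51.2
```

Emit:
{"op": "servo_tool", "data": {"targets": [{"dx":0,"dy":0,"dz":0.1,"wx":0,"wy":0,"wz":0,"grip":-0.6},{"dx":0,"dy":0,"dz":0,"wx":0,"wy":0,"wz":0,"grip":-0.6},{"dx":0,"dy":0,"dz":0,"wx":0,"wy":0,"wz":0,"grip":-0.6}]}}

```text
clock: 14.05
tcp_pos: [0.4601, 0.1807, 0.1179]
eef_rot: [-0.0, 1.0, 0.0, 0.001]
force: [-0.4, -0.5, -3.1]
opening: 0.0394
grip_force: 51.2
```

Need about 4 mm more.

Emit:
{"op": "servo_tool", "data": {"targets": [{"dx":0,"dy":0,"dz":0.2,"wx":0,"wy":0,"wz":0,"grip":-0.6},{"dx":0,"dy":0,"dz":0.1,"wx":0,"wy":0,"wz":0,"grip":-0.6},{"dx":0,"dy":0,"dz":0,"wx":0,"wy":0,"wz":0,"grip":-0.6}]}}

```text
clock: 14.35
tcp_pos: [0.4596, 0.1804, 0.1142]
eef_rot: [-0.0, 1.0, -0.0, -0.0]
force: [1.4, -0.1, -2.0]
opening: 0.0397
grip_force: 51.2
```

Emit:
{"op": "servo_tool", "data": {"targets": [{"dx":0,"dy":0,"dz":0.1,"wx":0,"wy":0,"wz":0,"grip":-0.6},{"dx":0,"dy":0,"dz":0,"wx":0,"wy":0,"wz":0,"grip":-0.6},{"dx":0,"dy":0,"dz":0,"wx":0,"wy":0,"wz":0,"grip":-0.6}]}}

```text
clock: 14.65
tcp_pos: [0.4597, 0.1804, 0.1137]
eef_rot: [-0.0, 1.0, -0.0, 0.0]
force: [-0.5, -0.3, 4.6]
opening: 0.0394
grip_force: 51.7
```

Contact at +4.6 N. I'll release and go to the blue vessel.

Emit:
{"op": "servo_tool", "data": {"targets": [{"dx":0,"dy":0,"dz":0,"wx":0,"wy":0,"wz":0,"grip":0},{"dx":0,"dy":0,"dz":0,"wx":0,"wy":0,"wz":0,"grip":0.5},{"dx":0,"dy":0,"dz":0,"wx":0,"wy":0,"wz":0,"grip":1},{"dx":0,"dy":0,"dz":0,"wx":0,"wy":0,"wz":0,"grip":1},{"dx":0,"dy":0,"dz":-1,"wx":0,"wy":0,"wz":0,"grip":1},{"dx":0,"dy":0,"dz":-3,"wx":0,"wy":0,"wz":0,"grip":1},{"dx":0,"dy":0,"dz":-4,"wx":0,"wy":0,"wz":0,"grip":1},{"dx":0,"dy":0,"dz":-4,"wx":0,"wy":0,"wz":0,"grip":1}]}}

```text
clock: 15.45
tcp_pos: [0.4592, 0.1802, 0.2349]
eef_rot: [-0.0, 1.0, -0.0, -0.0]
force: [0.2, 0.6, -0.4]
opening: 0.0855
grip_force: 0.0
```

Emit:
{"op": "servo_tool", "data": {"targets": [{"dx":0,"dy":-3,"dz":0,"wx":0,"wy":0,"wz":0,"grip":1},{"dx":0.5,"dy":-4,"dz":0,"wx":0,"wy":0,"wz":0,"grip":1},{"dx":0.5,"dy":-4,"dz":0,"wx":0,"wy":0,"wz":0,"grip":1},{"dx":0.5,"dy":-4,"dz":0,"wx":0,"wy":0,"wz":0,"grip":1},{"dx":0,"dy":-2,"dz":0,"wx":0,"wy":0,"wz":0,"grip":1},{"dx":0,"dy":0,"dz":0,"wx":0,"wy":0,"wz":0,"grip":1},{"dx":0,"dy":0,"dz":0,"wx":0,"wy":0,"wz":0,"grip":1}]}}

```text
clock: 16.15
tcp_pos: [0.445, 0.0105, 0.2338]
eef_rot: [0.0, 1.0, 0.0, 0.0]
force: [0.2, 1.0, -0.2]
opening: 0.0853
grip_force: 0.0
```

Run:
```python
from h import *
s=r.read_state(); print(s['tcp_pos'],s['eef_rot'])
for n,c in (("wrist","blue"),("scene","red"),("scene","yellow"),("scene","blue")):
    d=r.get_image(n); cv2.imwrite(f"pics/{n}4.png",d["img"][:,:,::-1])
    for uv,a,w,h in blobs(d,c): print(n,c,uv,a,w,h,onplane(d,uv,H[c]-.002),onplane(d,uv,H[c]-.01))
```

```text
[0.44496515 0.01054561 0.23383936] [2.06509211e-04 9.99999842e-01 2.42090151e-04 4.64403458e-04]
wrist blue [282.99693324 205.7111347 ] 1413.0 43 44 [0.44135917 0.00887372] [0.44341787 0.00886968]
wrist blue [ 24.89517781 204.06969528] 2685.5 55 60 [ 0.43978369 -0.22234669] [ 0.44179228 -0.22970435]
wrist blue [ 3.9374289  81.53469852] 146.5 12 25 [ 0.33841244 -0.21507237] [ 0.33719706 -0.22219869]
scene red [192.71753247 206.4512987 ] 154.0 16 13 [ 0.32727097 -0.18498319] [ 0.32085486 -0.18122323]
scene red [327.13876967 161.07439199] 116.5 15 12 [0.45879226 0.18039117] [0.45354306 0.1873929 ]
scene yellow [358.13963964 161.74234234] 370.0 27 19 [0.52839401 0.22783252] [0.52369988 0.23535529]
scene yellow [363.30810093 132.32403718] 125.5 12 14 [0.46099041 0.33832917] [0.45569017 0.34684554]
scene blue [191.68304432 295.59971098] 692.0 32 28 [ 0.52402159 -0.34812018] [ 0.51940237 -0.34583302]
scene blue [149.21418192 257.98808486] 573.5 31 25 [ 0.37311317 -0.35505651] [ 0.3671697  -0.35283022]
scene blue [279.49128205 195.06153846] 162.5 14 15 [0.44903306 0.00334665] [0.44375581 0.00871799]
```

View pics/scene4.png

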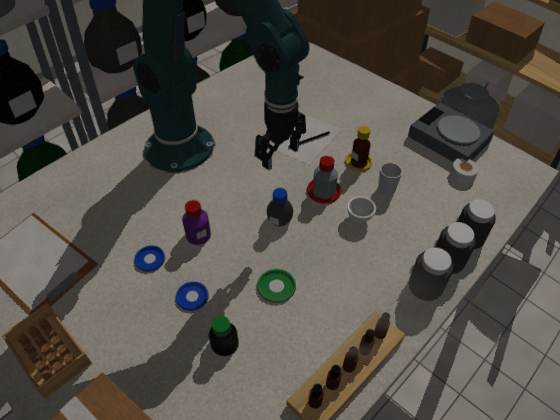

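The red canister is in its dish at about (325,185). Next is the blue vessel, with its cap near (0.443, 0.009).

Emit:
{"op": "servo_tool", "data": {"targets": [{"dx":0.1,"dy":-0.1,"dz":3,"wx":0,"wy":0,"wz":0,"grip":1},{"dx":0,"dy":0,"dz":4,"wx":0,"wy":0,"wz":0,"grip":1},{"dx":0,"dy":0,"dz":3,"wx":0,"wy":0,"wz":0,"grip":1},{"dx":0,"dy":0,"dz":2,"wx":0,"wy":0,"wz":0,"grip":1},{"dx":0,"dy":0,"dz":1.3,"wx":0,"wy":0,"wz":0,"grip":1},{"dx":0,"dy":0,"dz":0,"wx":0,"wy":0,"wz":0,"grip":0.2},{"dx":0,"dy":0,"dz":0,"wx":0,"wy":0,"wz":0,"grip":0.2},{"dx":0,"dy":0,"dz":0,"wx":0,"wy":0,"wz":0,"grip":0.2}]}}

```text
clock: 17.15
tcp_pos: [0.4445, 0.0099, 0.101]
eef_rot: [-0.001, 1.0, 0.0, 0.001]
force: [-0.2, 0.1, -0.4]
opening: 0.051
grip_force: 0.0
```

Emit:
{"op": "servo_tool", "data": {"targets": [{"dx":0,"dy":0,"dz":0,"wx":0,"wy":0,"wz":0,"grip":-0.3},{"dx":0,"dy":0,"dz":0,"wx":0,"wy":0,"wz":0,"grip":-0.3},{"dx":0,"dy":0,"dz":0,"wx":0,"wy":0,"wz":0,"grip":-0.6},{"dx":0,"dy":0,"dz":0,"wx":0,"wy":0,"wz":0,"grip":-0.6},{"dx":0,"dy":0,"dz":0,"wx":0,"wy":0,"wz":0,"grip":-0.6}]}}

```text
clock: 17.65
tcp_pos: [0.4446, 0.0098, 0.1013]
eef_rot: [-0.0, 1.0, 0.0, 0.001]
force: [-0.8, 1.6, 5.5]
opening: 0.0368
grip_force: 49.4
```

Emit:
{"op": "servo_tool", "data": {"targets": [{"dx":0,"dy":0,"dz":-1,"wx":0,"wy":0,"wz":0,"grip":-0.6},{"dx":0,"dy":0,"dz":-2,"wx":0,"wy":0,"wz":0,"grip":-0.6},{"dx":0,"dy":0,"dz":-3,"wx":0,"wy":0,"wz":0,"grip":-0.6},{"dx":0,"dy":0,"dz":-2,"wx":0,"wy":0,"wz":0,"grip":-0.6},{"dx":0,"dy":-1,"dz":-1,"wx":0,"wy":0,"wz":0,"grip":-0.6},{"dx":-0.2,"dy":-2,"dz":0,"wx":0,"wy":0,"wz":0,"grip":-0.6},{"dx":-0.2,"dy":-3,"dz":0,"wx":0,"wy":0,"wz":0,"grip":-0.6},{"dx":-0.2,"dy":-3,"dz":0,"wx":0,"wy":0,"wz":0,"grip":-0.6}]}}

```text
clock: 18.45
tcp_pos: [0.449, -0.0819, 0.1903]
eef_rot: [-0.001, 1.0, -0.0, -0.0]
force: [0.3, 0.4, -3.1]
opening: 0.0367
grip_force: 50.6
```

Emit:
{"op": "servo_tool", "data": {"targets": [{"dx":-0.2,"dy":-3,"dz":0,"wx":0,"wy":0,"wz":0,"grip":-0.6},{"dx":-0.3,"dy":-3,"dz":0,"wx":0,"wy":0,"wz":0,"grip":-0.6},{"dx":-0.3,"dy":-3,"dz":0,"wx":0,"wy":0,"wz":0,"grip":-0.6},{"dx":-0.3,"dy":-3,"dz":0,"wx":0,"wy":0,"wz":0,"grip":-0.6},{"dx":-0.3,"dy":-3,"dz":0,"wx":0,"wy":0,"wz":0,"grip":-0.6},{"dx":-0.3,"dy":-3,"dz":0,"wx":0,"wy":0,"wz":0,"grip":-0.6},{"dx":0,"dy":-3,"dz":0,"wx":0,"wy":0,"wz":0,"grip":-0.6},{"dx":0,"dy":-2,"dz":0,"wx":0,"wy":0,"wz":0,"grip":-0.6}]}}

```text
clock: 19.25
tcp_pos: [0.4652, -0.3139, 0.1899]
eef_rot: [0.001, 1.0, -0.0, -0.001]
force: [-0.3, 0.1, -2.4]
opening: 0.0364
grip_force: 50.6
```

Emit:
{"op": "servo_tool", "data": {"targets": [{"dx":0,"dy":-0.7,"dz":0,"wx":0,"wy":0,"wz":0,"grip":-0.6},{"dx":0,"dy":0,"dz":0,"wx":0,"wy":0,"wz":0,"grip":-0.6},{"dx":0,"dy":0,"dz":0,"wx":0,"wy":0,"wz":0,"grip":-0.6}]}}

```text
clock: 19.55
tcp_pos: [0.4664, -0.3161, 0.1899]
eef_rot: [-0.001, 1.0, 0.001, -0.001]
force: [0.2, 0.7, -3.9]
opening: 0.0366
grip_force: 50.6
```

Emit:
{"op": "servo_tool", "data": {"targets": [{"dx":-0.1,"dy":-0.1,"dz":1,"wx":0,"wy":0,"wz":0,"grip":-0.6},{"dx":0,"dy":0,"dz":2.5,"wx":0,"wy":0,"wz":0,"grip":-0.6},{"dx":0,"dy":0,"dz":2.5,"wx":0,"wy":0,"wz":0,"grip":-0.6},{"dx":0,"dy":0,"dz":1.2,"wx":0,"wy":0,"wz":0,"grip":-0.6},{"dx":0,"dy":0,"dz":0.6,"wx":0,"wy":0,"wz":0,"grip":-0.6},{"dx":0,"dy":0,"dz":0.3,"wx":0,"wy":0,"wz":0,"grip":-0.6},{"dx":0,"dy":0,"dz":0,"wx":0,"wy":0,"wz":0,"grip":-0.6},{"dx":0,"dy":0,"dz":0,"wx":0,"wy":0,"wz":0,"grip":-0.6}]}}

```text
clock: 20.35
tcp_pos: [0.4686, -0.3189, 0.1101]
eef_rot: [-0.0, 1.0, -0.0, 0.001]
force: [-0.2, 0.1, -3.6]
opening: 0.0366
grip_force: 50.7
```

Emit:
{"op": "servo_tool", "data": {"targets": [{"dx":0,"dy":0,"dz":0.1,"wx":0,"wy":0,"wz":0,"grip":-0.6},{"dx":0,"dy":0,"dz":0.1,"wx":0,"wy":0,"wz":0,"grip":-0.6},{"dx":0,"dy":0,"dz":0,"wx":0,"wy":0,"wz":0,"grip":-0.6}]}}

```text
clock: 20.65
tcp_pos: [0.468, -0.3186, 0.1075]
eef_rot: [-0.0, 1.0, -0.0, 0.0]
force: [-0.1, -0.3, -3.4]
opening: 0.0365
grip_force: 50.7
```

Emit:
{"op": "servo_tool", "data": {"targets": [{"dx":0,"dy":0,"dz":0.1,"wx":0,"wy":0,"wz":0,"grip":-0.6},{"dx":0,"dy":0,"dz":0.1,"wx":0,"wy":0,"wz":0,"grip":-0.6},{"dx":0,"dy":0,"dz":0,"wx":0,"wy":0,"wz":0,"grip":-0.6}]}}

```text
clock: 20.95
tcp_pos: [0.4679, -0.3185, 0.1051]
eef_rot: [-0.0, 1.0, 0.0, -0.0]
force: [-0.1, -0.5, -2.3]
opening: 0.0362
grip_force: 50.7
```

Emit:
{"op": "servo_tool", "data": {"targets": [{"dx":0,"dy":0,"dz":0.1,"wx":0,"wy":0,"wz":0,"grip":-0.6},{"dx":0,"dy":0,"dz":0,"wx":0,"wy":0,"wz":0,"grip":-0.6},{"dx":0,"dy":0,"dz":0,"wx":0,"wy":0,"wz":0,"grip":-0.6}]}}

```text
clock: 21.25
tcp_pos: [0.4681, -0.3186, 0.1045]
eef_rot: [-0.0, 1.0, -0.0, 0.0]
force: [-0.6, 0.8, -0.2]
opening: 0.0366
grip_force: 51.0
```

Emit:
{"op": "servo_tool", "data": {"targets": [{"dx":0,"dy":0,"dz":0.05,"wx":0,"wy":0,"wz":0,"grip":-0.6},{"dx":0,"dy":0,"dz":0,"wx":0,"wy":0,"wz":0,"grip":-0.6}]}}

```text
clock: 21.45
tcp_pos: [0.4683, -0.3186, 0.1045]
eef_rot: [-0.0, 1.0, -0.0, 0.0]
force: [-0.3, 0.7, 5.2]
opening: 0.0364
grip_force: 51.5
```

Emit:
{"op": "servo_tool", "data": {"targets": [{"dx":0,"dy":0,"dz":0,"wx":0,"wy":0,"wz":0,"grip":0},{"dx":0,"dy":0,"dz":0,"wx":0,"wy":0,"wz":0,"grip":0.5},{"dx":0,"dy":0,"dz":0,"wx":0,"wy":0,"wz":0,"grip":1},{"dx":0,"dy":0,"dz":0,"wx":0,"wy":0,"wz":0,"grip":1},{"dx":0,"dy":0,"dz":-1,"wx":0,"wy":0,"wz":0,"grip":1},{"dx":0,"dy":0,"dz":-3,"wx":0,"wy":0,"wz":0,"grip":1},{"dx":0,"dy":0,"dz":-4,"wx":0,"wy":0,"wz":0,"grip":1},{"dx":0,"dy":0,"dz":-4,"wx":0,"wy":0,"wz":0,"grip":1}]}}

```text
clock: 22.25
tcp_pos: [0.4676, -0.3183, 0.2254]
eef_rot: [-0.0, 1.0, 0.0, -0.0]
force: [0.5, 0.0, 0.1]
opening: 0.0853
grip_force: 0.0
```

Emit:
{"op": "servo_tool", "data": {"targets": [{"dx":-3,"dy":-0.5,"dz":0,"wx":0,"wy":0,"wz":0,"grip":1},{"dx":-4,"dy":-1,"dz":0,"wx":0,"wy":0,"wz":0,"grip":1},{"dx":-4,"dy":-0.8,"dz":0,"wx":0,"wy":0,"wz":0,"grip":1},{"dx":-3.5,"dy":0,"dz":0,"wx":0,"wy":0,"wz":0,"grip":1},{"dx":0,"dy":0,"dz":0,"wx":0,"wy":0,"wz":0,"grip":1},{"dx":0,"dy":0,"dz":0,"wx":0,"wy":0,"wz":0,"grip":1}]}}

```text
clock: 22.85
tcp_pos: [0.6134, -0.3409, 0.2239]
eef_rot: [-0.001, 1.0, 0.0, -0.0]
force: [0.0, 0.3, 0.4]
opening: 0.0851
grip_force: 0.0
```

Run:
```python
from h import *
s=r.read_state(); print(s['tcp_pos'],s['eef_rot'])
for n,c in (("wrist","green"),("scene","blue")):
    d=r.get_image(n); cv2.imwrite(f"pics/{n}5.png",d["img"][:,:,::-1])
    for uv,a,w,h in blobs(d,c): print(n,c,uv,a,w,h,onplane(d,uv,H[c]-.002),onplane(d,uv,H[c]-.01))
```

```text
[ 0.61336966 -0.34085186  0.22389543] [-9.57802653e-04  9.99999515e-01  1.13760624e-04 -1.98564210e-04]
wrist green [280.19402645 207.48198814] 1462.0 45 44 [ 0.61226494 -0.3451069 ] [ 0.6143637  -0.34518748]
wrist green [445.08570548 169.88319118] 4865.5 81 79 [ 0.57782044 -0.20040305] [ 0.57884141 -0.19595573]
scene blue [183.55555556 271.26143791] 102.0 12 14 [ 0.46026779 -0.32051852] [ 0.45508912 -0.31798916]
scene blue [149.21418192 257.98808486] 573.5 31 25 [ 0.37311317 -0.35505651] [ 0.3671697  -0.35283022]
```

View pics/scene5.png

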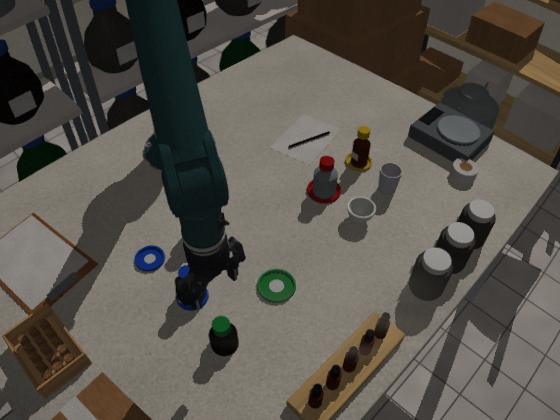

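Blue stands in its dish at (190,290), partly hidden by the gripper. Now the green one.

Emit:
{"op": "servo_tool", "data": {"targets": [{"dx":0,"dy":-0.3,"dz":3,"wx":0,"wy":0,"wz":0,"grip":1},{"dx":0,"dy":0,"dz":4,"wx":0,"wy":0,"wz":0,"grip":1},{"dx":0,"dy":0,"dz":3.5,"wx":0,"wy":0,"wz":0,"grip":1},{"dx":0,"dy":0,"dz":2,"wx":0,"wy":0,"wz":0,"grip":1},{"dx":0,"dy":0,"dz":1.3,"wx":0,"wy":0,"wz":0,"grip":1},{"dx":0,"dy":0,"dz":0,"wx":0,"wy":0,"wz":0,"grip":0.2},{"dx":0,"dy":0,"dz":0,"wx":0,"wy":0,"wz":0,"grip":0.2},{"dx":0,"dy":0,"dz":0,"wx":0,"wy":0,"wz":0,"grip":0.2}]}}

```text
clock: 23.75
tcp_pos: [0.6139, -0.3452, 0.0876]
eef_rot: [-0.0, 1.0, -0.001, 0.001]
force: [0.8, -0.4, 0.8]
opening: 0.0511
grip_force: 0.0
```

Emit:
{"op": "servo_tool", "data": {"targets": [{"dx":0,"dy":0,"dz":0,"wx":0,"wy":0,"wz":0,"grip":-0.3},{"dx":0,"dy":0,"dz":0,"wx":0,"wy":0,"wz":0,"grip":-0.3},{"dx":0,"dy":0,"dz":0,"wx":0,"wy":0,"wz":0,"grip":-0.6},{"dx":0,"dy":0,"dz":0,"wx":0,"wy":0,"wz":0,"grip":-0.6},{"dx":0,"dy":0,"dz":0,"wx":0,"wy":0,"wz":0,"grip":-0.6}]}}

```text
clock: 24.25
tcp_pos: [0.6141, -0.3447, 0.0877]
eef_rot: [-0.0, 1.0, -0.001, 0.001]
force: [-1.0, 1.5, 6.1]
opening: 0.0386
grip_force: 49.9
```

Emit:
{"op": "servo_tool", "data": {"targets": [{"dx":0,"dy":0,"dz":-1,"wx":0,"wy":0,"wz":0,"grip":-0.6},{"dx":0,"dy":0,"dz":-2,"wx":0,"wy":0,"wz":0,"grip":-0.6},{"dx":0,"dy":0,"dz":-2,"wx":0,"wy":0,"wz":0,"grip":-0.6},{"dx":0,"dy":0,"dz":-1,"wx":0,"wy":0,"wz":0,"grip":-0.6},{"dx":0,"dy":1,"dz":-1,"wx":0,"wy":0,"wz":0,"grip":-0.6},{"dx":0.3,"dy":2,"dz":0,"wx":0,"wy":0,"wz":0,"grip":-0.6},{"dx":0.4,"dy":3,"dz":0,"wx":0,"wy":0,"wz":0,"grip":-0.6},{"dx":0.4,"dy":3,"dz":0,"wx":0,"wy":0,"wz":0,"grip":-0.6}]}}

```text
clock: 25.05
tcp_pos: [0.6007, -0.2512, 0.1548]
eef_rot: [-0.001, 1.0, 0.001, -0.001]
force: [0.9, 0.6, -2.4]
opening: 0.0387
grip_force: 50.7
```

Emit:
{"op": "servo_tool", "data": {"targets": [{"dx":0.4,"dy":3,"dz":0,"wx":0,"wy":0,"wz":0,"grip":-0.6},{"dx":0.4,"dy":3,"dz":0,"wx":0,"wy":0,"wz":0,"grip":-0.6},{"dx":0.4,"dy":3,"dz":0,"wx":0,"wy":0,"wz":0,"grip":-0.6},{"dx":0,"dy":1.5,"dz":0,"wx":0,"wy":0,"wz":0,"grip":-0.6},{"dx":0,"dy":0,"dz":0,"wx":0,"wy":0,"wz":0,"grip":-0.6},{"dx":0,"dy":0,"dz":0,"wx":0,"wy":0,"wz":0,"grip":-0.6}]}}

```text
clock: 25.65
tcp_pos: [0.59, -0.1499, 0.1557]
eef_rot: [-0.001, 1.0, -0.0, 0.0]
force: [0.9, -0.1, -1.1]
opening: 0.0387
grip_force: 50.7
```

Emit:
{"op": "servo_tool", "data": {"targets": [{"dx":-0.1,"dy":0,"dz":1,"wx":0,"wy":0,"wz":0,"grip":-0.6},{"dx":0,"dy":0,"dz":2,"wx":0,"wy":0,"wz":0,"grip":-0.6},{"dx":0,"dy":0,"dz":1.5,"wx":0,"wy":0,"wz":0,"grip":-0.6},{"dx":0,"dy":0,"dz":1,"wx":0,"wy":0,"wz":0,"grip":-0.6},{"dx":0,"dy":0,"dz":0.5,"wx":0,"wy":0,"wz":0,"grip":-0.6},{"dx":0,"dy":0,"dz":0.2,"wx":0,"wy":0,"wz":0,"grip":-0.6},{"dx":0,"dy":0,"dz":0,"wx":0,"wy":0,"wz":0,"grip":-0.6},{"dx":0,"dy":0,"dz":0,"wx":0,"wy":0,"wz":0,"grip":-0.6}]}}

```text
clock: 26.45
tcp_pos: [0.5914, -0.1496, 0.0944]
eef_rot: [-0.0, 1.0, -0.0, 0.001]
force: [0.2, -0.4, -2.9]
opening: 0.0387
grip_force: 50.7
```

Emit:
{"op": "servo_tool", "data": {"targets": [{"dx":0,"dy":0,"dz":0.1,"wx":0,"wy":0,"wz":0,"grip":-0.6},{"dx":0,"dy":0,"dz":0.1,"wx":0,"wy":0,"wz":0,"grip":-0.6},{"dx":0,"dy":0,"dz":0,"wx":0,"wy":0,"wz":0,"grip":-0.6},{"dx":0,"dy":0,"dz":0,"wx":0,"wy":0,"wz":0,"grip":-0.6}]}}

```text
clock: 26.85
tcp_pos: [0.5909, -0.1494, 0.0919]
eef_rot: [-0.0, 1.0, -0.0, 0.0]
force: [0.0, -0.4, -1.6]
opening: 0.0386
grip_force: 50.7
```

Emit:
{"op": "servo_tool", "data": {"targets": [{"dx":0,"dy":0,"dz":0.1,"wx":0,"wy":0,"wz":0,"grip":-0.6},{"dx":0,"dy":0,"dz":0.05,"wx":0,"wy":0,"wz":0,"grip":-0.6},{"dx":0,"dy":0,"dz":0,"wx":0,"wy":0,"wz":0,"grip":-0.6}]}}

```text
clock: 27.15
tcp_pos: [0.5912, -0.1495, 0.0908]
eef_rot: [-0.0, 1.0, -0.0, 0.0]
force: [-0.2, 0.7, 2.2]
opening: 0.0387
grip_force: 51.3
```

Contact at +2.2 N. I'll release and rise, then move aside for a final look.

Emit:
{"op": "servo_tool", "data": {"targets": [{"dx":0,"dy":0,"dz":0,"wx":0,"wy":0,"wz":0,"grip":0},{"dx":0,"dy":0,"dz":0,"wx":0,"wy":0,"wz":0,"grip":0.5},{"dx":0,"dy":0,"dz":0,"wx":0,"wy":0,"wz":0,"grip":1},{"dx":0,"dy":0,"dz":0,"wx":0,"wy":0,"wz":0,"grip":1},{"dx":0,"dy":0,"dz":-1,"wx":0,"wy":0,"wz":0,"grip":1},{"dx":0,"dy":0,"dz":-3,"wx":0,"wy":0,"wz":0,"grip":1},{"dx":0,"dy":0,"dz":-4,"wx":0,"wy":0,"wz":0,"grip":1},{"dx":0,"dy":0,"dz":-4,"wx":0,"wy":0,"wz":0,"grip":1}]}}

```text
clock: 27.95
tcp_pos: [0.5905, -0.1494, 0.2119]
eef_rot: [-0.0, 1.0, 0.0, -0.0]
force: [-0.1, -0.6, -0.3]
opening: 0.0858
grip_force: 0.0
```

Emit:
{"op": "servo_tool", "data": {"targets": [{"dx":0,"dy":2,"dz":-4,"wx":0,"wy":0,"wz":0,"grip":1},{"dx":0,"dy":3,"dz":-3,"wx":0,"wy":0,"wz":0,"grip":1},{"dx":0,"dy":4,"dz":-2,"wx":0,"wy":0,"wz":0,"grip":1},{"dx":0,"dy":4,"dz":0,"wx":0,"wy":0,"wz":0,"grip":1},{"dx":0,"dy":2,"dz":0,"wx":0,"wy":0,"wz":0,"grip":1},{"dx":0,"dy":0,"dz":0,"wx":0,"wy":0,"wz":0,"grip":1},{"dx":0,"dy":0,"dz":0,"wx":0,"wy":0,"wz":0,"grip":1}]}}

```text
clock: 28.65
tcp_pos: [0.5906, 0.0002, 0.3008]
eef_rot: [-0.001, 1.0, -0.0, 0.0]
force: [-0.4, -1.5, 0.2]
opening: 0.0854
grip_force: 0.0
```

Run:
```python
from h import *
import numpy as np
a=r.get_image("scene")["img"][:,:,::-1]; b=r.get_image("wrist")["img"][:,:,::-1]
cv2.imwrite("pics/f_scene.png",cv2.resize(a[100:380,120:420],None,fx=2,fy=2)); cv2.imwrite("pics/f_wrist.png",b)
```

```text
(no output)
```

View pics/f_scene.png

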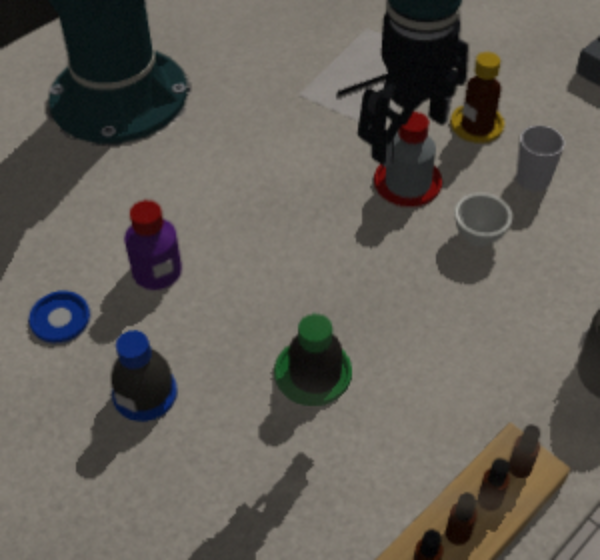

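View pics/f_wrist.png

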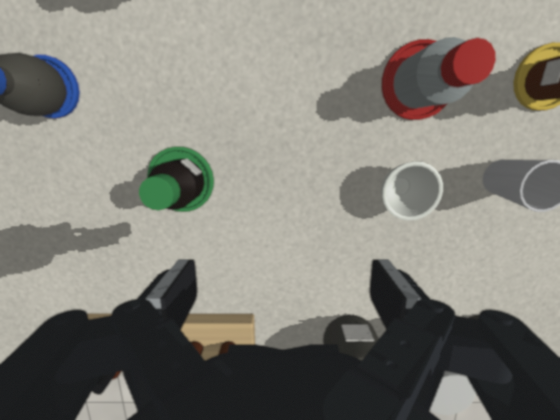

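All four vessels look upright inside their dishes. I'll check the cap positions against the dishes numerically before handing in.

Run:
```python
from h import *
for n in ("scene","top"):
    d=r.get_image(n)
    for c in HUE:
        for uv,a,w,h in blobs(d,c): 
            if a<330: print(n,c,uv.round(1),a,onplane(d,uv,H[c]-.007).round(4))
```

```text
scene red [192.7 206.5] 154.0 [ 0.3233 -0.1826]
scene red [328.3 161.6] 96.5 [0.4591 0.1854]
scene yellow [363.3 132.3] 125.0 [0.4576 0.3438]
scene green [289.7 288.2] 142.5 [ 0.6555 -0.1735]
scene green [277.2 264. ] 153.5 [ 0.5885 -0.1459]
scene blue [186.4 274.1] 233.0 [ 0.4679 -0.3191]
top red [348.2 252.8] 221.0 [ 0.3272 -0.1817]
top yellow [123.9 192.6] 198.0 [0.4573 0.3485]
top blue [403.7 194.5] 211.5 [ 0.4688 -0.3161]
```

All caps sit within about 5 mm of their dish centres.

```bash
python3 -c "
from rig import r
print(r.job_done())"
```

```text
the job is handed in; nothing more can be done
None
```

All four samples are standing upright in the dish matching their cap colour, the mortar and beaker were never touched, and the job is handed in at about 29 s of robot time; the verdict was not shown.

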